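# Change over the tube-welder dock

### The arm

A 7-joint arm with a two-finger parallel gripper is mounted at the origin on the work surface. World frame = base frame: x ahead of the robot, y to its left, z up, the work surface at z = 0. Lengths are in m, angles in rad, forces in N, time in s.
With the tool pointing down it reaches from about 0.4 to 0.9 m from the base axis. Payload 5.5 kg.
Tool frame: the origin (TCP) lies midway between the tips of the shut fingers; the grasp point (between the pads) lies 19 mm behind it (manip.grip_depth is the distance from the TCP to the grasp point, in m); z points along the fingers, x is the direction in which the jaws open and shut, and the axes are right-handed (so a half turn about z gives the same grasp; the last joint's range is limited). The gripper opens to 92 mm and grips with 3 to 60 N. Pads are 19 mm wide; open, the fingers measure 130 mm over their backs; the gripper's body (75 mm by 190 mm) begins 47 mm behind the grasp point.
Start: joints at [-1, 0.501, -0.427, 1.55, 0.221, 1.138, -0.21], TCP at [0.197, 0.619, 0.227] pointing down, gripper open.
Joint ranges: [-2.88, 2.88], [-0.31, 2.03], [-1.54, 1.56], [0.2, 2.42], [-1.41, 4.55], [0.19, 2.02], [-2.57, 2.57]. Speed limits (rad/s): [2.57, 2.57, 3.14, 3.14, 3.14, 3.14, 3.14].

### API

Orientations are given as a unit quaternion [x, y, z, w].
In Python, from bench import manip, effector, viewer gives the robot as it stands. Calls block until the motion is done:
- manip.move_pose(position, orientation): joint-space move of the TCP to a pose.
- manip.servo_line(position, ori=None, vel=0.15): straight line of the TCP; ori=None keeps the orientation; vel is the mean speed in m/s.
- manip.movej(angles): joint-space move.
- effector.open_jaws() and effector.close(f_grip=None): open the fingers fully, or close them until they stop; f_grip is the grip in N (None keeps the last).
- manip.sleep(seconds).
- manip.solve_ik(position, orientation): joint angles nearest the present ones, or None.
- viewer.get_image(name): name is "scene" or "top"; returns the picture (400x640x3 uint8, red, green, blue); there is no depth.
- viewer.get_calibration(name): a dict with "vfov" (degrees; the focal length in pixels is half the picture's height over the tangent of half this angle, whatever the lens; pixels are square), "cx", "cy" (the principal point, pixels), "eye" and "attitude" of the camera in the world. Camera axes: x right, y down, z forward; pixel columns grow to the right and rows downward; lengths in m; the calibration is good to about 2 mm. A picture is of the moment at which its call begins. get_calibration takes no time and is no camera call.
A pose or a line that the arm cannot do raises manip.PlanningError and nothing moves.
- manip.hand_in(): hands the job in, once; it reports no verdict.
Readings, each from a call of its own:
- manip.current_clock(): time.
- manip.current_q(): joint angles.
- manip.current_joint_velocities(): joint speeds.
- manip.current_tau(): joint torques, N m.
- manip.current_tool_pos(): TCP position.
- manip.current_tcp_rot(): TCP orientation.
- manip.current_force(): force on the tool from outside, world axes, zero at the start.
- manip.current_wrist_torque(): the same for the moment, N m.
- manip.current_finger_gap(): finger opening in m.
Only numpy, scipy, OpenCV 4.12 (cv2) and the standard library are available. Lean on these libraries where they do the work, as an engineer would, in place of code of your own. Each camera call takes 0.05 s, during which the arm holds its last target.

### The job

Slide the dock's locking comb open, then take every clamp carrier out of the dock - lift and tilt its far end clear of the retaining lip, then draw the tongue out from under the rail - and lay them flat, side by side, on the floor of the drying tray that is empty at the start. Do not mix batches: leave the earlier carrier in the other tray alone, and the bottle, cup and box standing by too. When all carriers are in the tray, slide the comb fully home again.

Things in the scene. Friction and masses are not known exactly. Their poses are not given: they have to be found in the camera images.
- dock: white tube-welder dock fixed to the bench; origin on the bench under the bays' middle; housing x = -110 to 130, y = -175 to 175, top z = 50 mm. Four bays on top at y = -96, -32, 32, 96; one may be empty. A carrier in a bay has its origin at x about 0, z = 50, axes as the dock's. 6 mm high ribs between the bays
- rail (a point): middle of the lower far edge of the dock's fixed keeper rail, at dock x = -62, z = 63 mm; the rail runs over all bays, x = -76 to -62, top z = 71, with a wall behind it at x = -76. The carriers' tongues lie under it, so a carrier cannot rise level more than 7 mm
- lip (a point): middle of the top of the dock's fixed retaining lip, at dock x = 56, z = 66 mm; 6 mm thick, along the carriers' far (+x) ends, so they cannot slide out level. With the comb open, raise the far end, tilting the carrier 10 to 18 degrees about its tongue tip; draw it 20 to 30 mm to dock +x; then lift it away
- lock (a joint): dock's locking comb, a steel bar along y beyond the lip (dock x = 60 to 74, z = 66 to 76 mm) with four 14 mm wide teeth reaching to x = 36 at z = 68 to 76. Metres slid to dock +y: 0 = home, teeth over the carriers' far ends; 0.032 to 0.034 (end stop) = open, teeth over the gaps. About 2 N friction, stays where left
- lock_knob (a point): centre of the comb's black upright knob, 14 (x) x 24 (y) x 26 mm (z), top at dock z = 102; at dock x = 67, z = 89, and y = 135 mm (home) to 169 mm (fully open); turned with the dock
- tray_l: loose aluminium drying tray at the dock's left (+y) side, 175 (x) x 235 (y) x 22 mm outside, floor and walls 5 mm; origin under its centre, floor's top at z = 5 mm; 0.6 kg. A carrier from the earlier batch lies in one of the two trays; the other is empty
- tray_r: loose aluminium drying tray at the dock's right (-y) side, 175 (x) x 235 (y) x 22 mm outside, floor and walls 5 mm; origin under its centre, floor's top at z = 5 mm; 0.6 kg. A carrier from the earlier batch lies in one of the two trays; the other is empty
- carrier_1: used bronze-coloured metal clamp carrier: plate 100 (x) x 40 (y) x 16 mm, origin in the middle of its underside, z up. A tongue 34 wide, 6 thick, level with the underside, sticks out at -x (tip at x = -72). Upright grip rib over the origin: 12 thick (x), 36 long (y), from z = 16 to z = 54. 0.15 to 0.31 kg. None from the start if absent
- carrier_2: used bronze-coloured metal clamp carrier: plate 100 (x) x 40 (y) x 16 mm, origin in the middle of its underside, z up. A tongue 34 wide, 6 thick, level with the underside, sticks out at -x (tip at x = -72). Upright grip rib over the origin: 12 thick (x), 36 long (y), from z = 16 to z = 54. 0.15 to 0.31 kg. None from the start if absent
- carrier_3: used bronze-coloured metal clamp carrier: plate 100 (x) x 40 (y) x 16 mm, origin in the middle of its underside, z up. A tongue 34 wide, 6 thick, level with the underside, sticks out at -x (tip at x = -72). Upright grip rib over the origin: 12 thick (x), 36 long (y), from z = 16 to z = 54. 0.15 to 0.31 kg. None from the start if absent
- carrier_4: used bronze-coloured metal clamp carrier: plate 100 (x) x 40 (y) x 16 mm, origin in the middle of its underside, z up. A tongue 34 wide, 6 thick, level with the underside, sticks out at -x (tip at x = -72). Upright grip rib over the origin: 12 thick (x), 36 long (y), from z = 16 to z = 54. 0.15 to 0.31 kg. None from the start if absent
- old_l: carrier of the earlier batch, lying in tray_l, same shape and size as carrier_1; absent (None) if tray_l is the empty tray. To be left alone
- old_r: carrier of the earlier batch, lying in tray_r, same shape and size as carrier_1; absent (None) if tray_r is the empty tray. To be left alone
- spray: white bottle, 60 mm across, 150 mm tall; origin under its centre, standing by; not part of the job
- beaker: white cup, 72 mm across, 85 mm tall; origin under its centre, standing by; not part of the job
- wipes: plain white box 90 x 160 x 70 mm; origin under its centre, standing by; not part of the job

How it is judged:
On the way, in this order (a step that is already met when the one before it is completed fails the run):
1. the comb is slid open (value of joint lock above 0.028 m), for 0.2 s.
2. all carriers from the dock lie flat in the empty tray (((x of carrier_1 in the frame of tray_l between -0.075 and 0.075 m and y of carrier_1 in the frame of tray_l between -0.095 and 0.095 m and z of carrier_1 in the frame of tray_l between 0 and 0.01 m and angle between carrier_1's own z axis and vertical below 0.1 rad) or (x of carrier_1 in the frame of tray_r between -0.075 and 0.075 m and y of carrier_1 in the frame of tray_r between -0.095 and 0.095 m and z of carrier_1 in the frame of tray_r between 0 and 0.01 m and angle between carrier_1's own z axis and vertical below 0.1 rad)) and horizontal distance between each of carrier_1, carrier_2, carrier_3, carrier_4 and old_l above 0.2 m and horizontal distance between each of carrier_1, carrier_2, carrier_3, carrier_4 and old_r above 0.2 m and contact force between the fingers and carrier_1 below 0.5 N and ((x of carrier_2 in the frame of tray_l between -0.075 and 0.075 m and y of carrier_2 in the frame of tray_l between -0.095 and 0.095 m and z of carrier_2 in the frame of tray_l between 0 and 0.01 m and angle between carrier_2's own z axis and vertical below 0.1 rad) or (x of carrier_2 in the frame of tray_r between -0.075 and 0.075 m and y of carrier_2 in the frame of tray_r between -0.095 and 0.095 m and z of carrier_2 in the frame of tray_r between 0 and 0.01 m and angle between carrier_2's own z axis and vertical below 0.1 rad)) and contact force between the fingers and carrier_2 below 0.5 N and ((x of carrier_3 in the frame of tray_l between -0.075 and 0.075 m and y of carrier_3 in the frame of tray_l between -0.095 and 0.095 m and z of carrier_3 in the frame of tray_l between 0 and 0.01 m and angle between carrier_3's own z axis and vertical below 0.1 rad) or (x of carrier_3 in the frame of tray_r between -0.075 and 0.075 m and y of carrier_3 in the frame of tray_r between -0.095 and 0.095 m and z of carrier_3 in the frame of tray_r between 0 and 0.01 m and angle between carrier_3's own z axis and vertical below 0.1 rad)) and contact force between the fingers and carrier_3 below 0.5 N and ((x of carrier_4 in the frame of tray_l between -0.075 and 0.075 m and y of carrier_4 in the frame of tray_l between -0.095 and 0.095 m and z of carrier_4 in the frame of tray_l between 0 and 0.01 m and angle between carrier_4's own z axis and vertical below 0.1 rad) or (x of carrier_4 in the frame of tray_r between -0.075 and 0.075 m and y of carrier_4 in the frame of tray_r between -0.095 and 0.095 m and z of carrier_4 in the frame of tray_r between 0 and 0.01 m and angle between carrier_4's own z axis and vertical below 0.1 rad)) and contact force between the fingers and carrier_4 below 0.5 N), for 0.2 s.
At the end, for the whole second after the job is handed in: Each carrier from the dock lies flat (within 0.1 rad) on the floor of the tray that was empty (origin less than 10 mm above the tray's underside, 200 mm or more from the earlier carrier), released and at rest; the earlier carrier lies flat in its own tray; the comb is home (joint below 5 mm) (all of step 2 and x of old_l in the frame of tray_l between -0.075 and 0.075 m and y of old_l in the frame of tray_l between -0.095 and 0.095 m and z of old_l in the frame of tray_l between 0 and 0.01 m and angle between each of old_l, old_r's own z axis and vertical below 0.1 rad and x of old_r in the frame of tray_r between -0.075 and 0.075 m and y of old_r in the frame of tray_r between -0.095 and 0.095 m and z of old_r in the frame of tray_r between 0 and 0.01 m and value of joint lock below 0.005 m and linear speed of each of carrier_1, carrier_2, carrier_3, carrier_4, tray_l, tray_r below 0.02 m/s); the robot touches nothing.
It fails at once if the earlier batch's carrier is handled (contact force between the fingers and old_l above 1 N or contact force between the fingers and old_r above 1 N).
It fails at once if a bystander is moved by more than 40 mm (distance of any of spray, beaker, wipes from where it was at the start of the episode above 0.04 m).
Of carrier_1, carrier_2, carrier_3, carrier_4 only 3 to 4 are there at a start; the rules pass over those that are not, and their reading is None.
Of old_l, old_r only 1 to 1 are there at a start; the rules pass over those that are not, and their reading is None.
At some moment in a run one of tray_l, tray_r may be knocked a few centimetres aside while the robot is not near it.
Once in a run the grip may slacken for a moment while it holds something.
It also fails if it takes over 210 s, if anything falls off the work surface, if the arm or the gripper's body presses on something with over 40 N, if the wrist force passes 120 N, or if a joint passes its speed limit or range.

## Working session

There is one attempt and no reset: what is moved stays moved. The work goes in short steps, each a Python script; the robot and the scene stay as the last script left them, time stands still between calls to the robot, and variables do not carry over. Pictures are saved under pics/ and viewed, and the job is handed in when it is done.

```bash
ls; mkdir -p pics; python3 - <<'E'
from bench import manip, effector, viewer
import cv2
for n in("scene","top"):
    im=viewer.get_image(n); cv2.imwrite(f"pics/{n}0.png",im[:,:,::-1]); print(n,viewer.get_calibration(n))
print(manip.current_clock(),manip.current_tool_pos(),manip.current_tcp_rot(),manip.current_finger_gap(),manip.grip_depth)
E
```

```text
pics
scene {'vfov': 55.10772194604811, 'cx': 314.72872989056765, 'cy': 201.21145062828688, 'eye': array([1.28934218, 0.19922154, 0.62806174]), 'attitude': array([ 0.5593961 ,  0.70172106, -0.34165724, -0.27916641])}
top {'vfov': 42.550970594733116, 'cx': 319.4866554990606, 'cy': 208.19037549240662, 'eye': array([0.55997336, 0.04627633, 1.22112106]), 'attitude': array([-0.69669697,  0.71666325, -0.02757644,  0.01570529])}
0.1 [0.19678194 0.61882848 0.22576312] [ 8.07134457e-01  5.90366965e-01 -7.49257472e-04  5.03026013e-04] 0.09180416243045106 0.0188
```

View pics/top0.png

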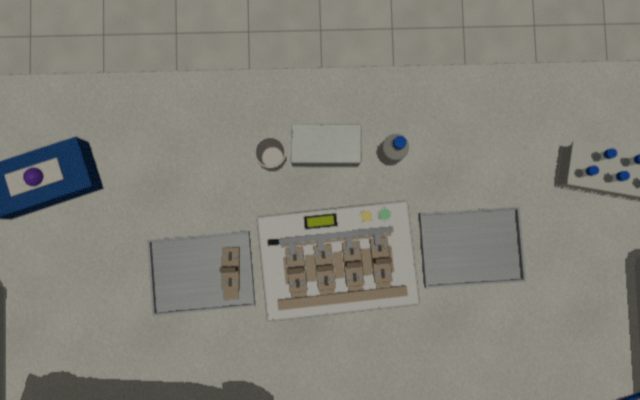

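View pics/scene0.png

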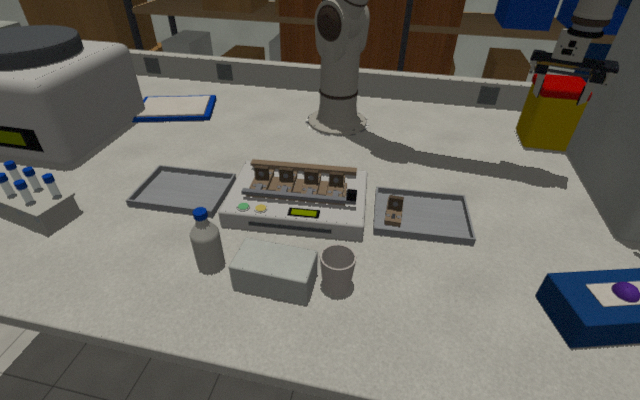

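```bash
cat > h.py <<'E'
import numpy as np, cv2
from scipy.spatial.transform import Rotation as R
from bench import manip, effector, viewer
def cam(n):
    c=viewer.get_calibration(n); f=200/np.tan(np.radians(c['vfov'])/2)
    return c,f,R.from_quat(c['attitude']).as_matrix()
def p2w(n,u,v,z):
    c,f,M=cam(n); d=M@np.array([(u-c['cx'])/f,(v-c['cy'])/f,1]); e=c['eye']
    return e+d*(z-e[2])/d[2]
def w2p(n,p):
    c,f,M=cam(n); q=M.T@(np.array(p)-c['eye']); return np.array([c['cx']+f*q[0]/q[2],c['cy']+f*q[1]/q[2]])
def crop(n,name,x0,y0,x1,y1,k,im=None):
    if im is None: im=viewer.get_image(n)
    cv2.imwrite(f"pics/{name}.png",cv2.resize(im[y0:y1,x0:x1,::-1],None,fx=k,fy=k,interpolation=cv2.INTER_CUBIC))
E
python3 - <<'E'
from h import *
im=viewer.get_image("top")
crop("top","dock1",250,195,425,325,4.5,im)
crop("top","trays1",410,200,530,295,6,im)
im=viewer.get_image("scene")
crop("scene","dock2",215,150,375,240,5,im)
E
```

```text
(no output)
```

View pics/dock1.png

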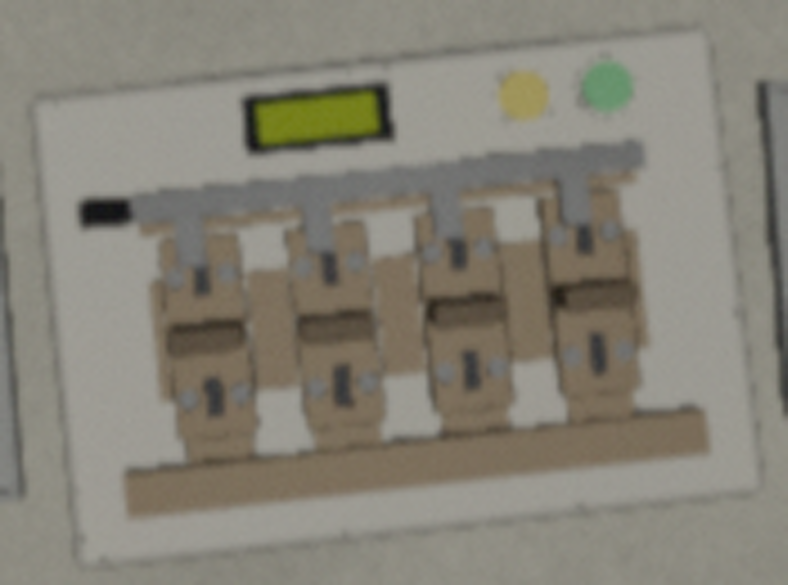

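View pics/dock2.png

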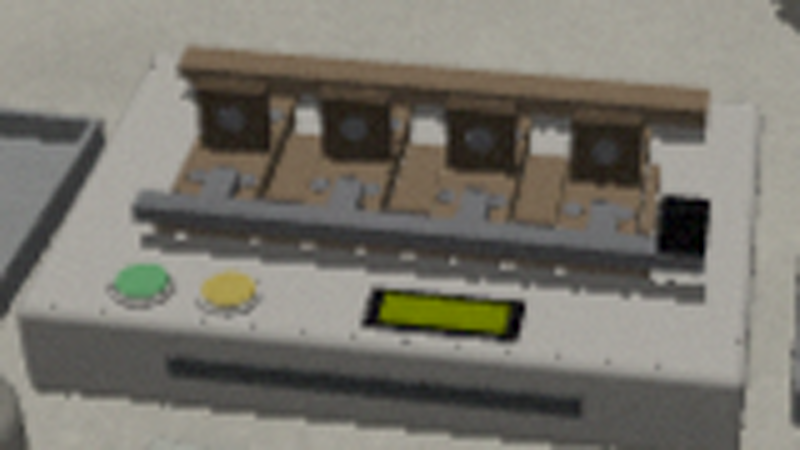

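View pics/trays1.png

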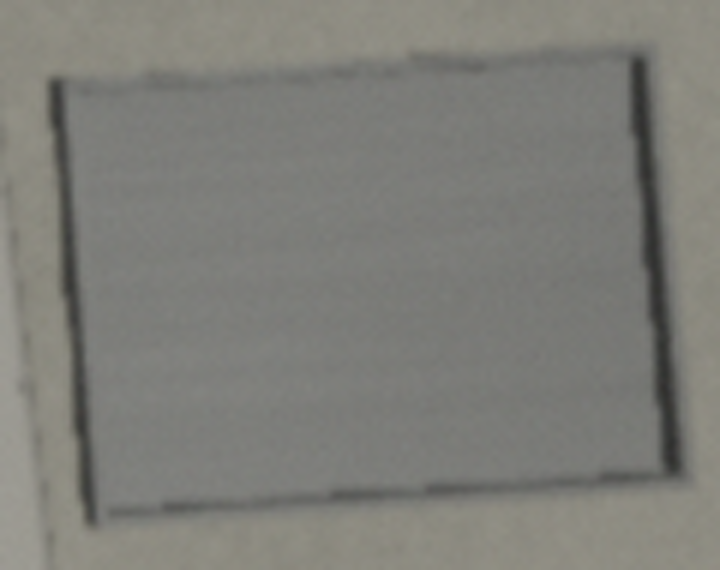

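```bash
cat >> h.py <<'E'
from scipy.optimize import least_squares
def fit(n,pix,pts,x0):
    def res(p):
        c,s=np.cos(p[2]),np.sin(p[2])
        return np.concatenate([w2p(n,[p[0]+c*a-s*b,p[1]+s*a+c*b,z])-q for q,(a,b,z) in zip(pix,pts)])
    r=least_squares(res,x0); return r.x,r.fun.reshape(-1,2)
E
python3 - <<'E'
from h import *
np.set_printoptions(precision=4,suppress=True)
pix=np.array([(36,100),(703,30),(762,488),(82,562),(105,212),(126,470),(707,410)])/4.5+[250,195]
pts=[(.13,.175,.05),(.13,-.175,.05),(-.11,-.175,.05),(-.11,.175,.05),(.067,.135,.102)]
print(fit("top",pix[:5],pts,[.55,0,0]))
print(fit("top",pix[:4],pts[:4],[.55,0,0]))
D=fit("top",pix[:5],pts,[.55,0,0])[0]
c,s=np.cos(D[2]),np.sin(D[2])
for y in(-.096,-.032,.032,.096):
    q=[D[0]-s*y,D[1]+c*y,.104]; print(y,q,(w2p("top",q)-[250,195])*4.5)
q=[D[0]+c*.067-s*.135,D[1]+s*.067+c*.135,.102]; print("knob",q,(w2p("top",q)-[250,195])*4.5,(w2p("scene",q)-[215,150])*5)
pix=np.array([(50,82),(650,48),(685,478),(92,522)])/6+[410,200]
print(fit("top",pix,[(.0875,.1175,.022),(.0875,-.1175,.022),(-.0875,-.1175,.022),(-.0875,.1175,.022)],[.5,-.2,0]))
E
```

```text
(array([ 0.5019, -0.0136,  0.0799]), array([[-2.2377, -1.1472],
       [ 1.6606, -2.0131],
       [ 1.116 ,  1.223 ],
       [-1.6821,  2.1162],
       [ 1.1378, -0.3056]]))
(array([ 0.5021, -0.0143,  0.0787]), array([[-1.8838, -1.3284],
       [ 2.0293, -2.0065],
       [ 1.3602,  1.243 ],
       [-1.4549,  1.944 ]]))
-0.096 [np.float64(0.5095684302330706), np.float64(-0.10929098931094511), 0.104] [601.2621 296.9735]
-0.032 [np.float64(0.5044599236731516), np.float64(-0.04549519665400523), 0.104] [469.5427 311.5338]
0.032 [np.float64(0.4993514171132326), np.float64(0.01830059600293466), 0.104] [337.4827 326.1317]
0.096 [np.float64(0.4942429105533136), np.float64(0.08209638865987454), 0.104] [205.0809 340.7674]
knob [np.float64(0.5579161348060969), np.float64(0.1263199176151125), 0.102] [110.1201 210.6248] [676.5291 195.5296]
(array([ 0.5326, -0.3282,  0.0378]), array([[ 0.4583, -0.7408],
       [-0.3455, -1.6221],
       [ 0.5536,  1.3763],
       [-0.6584,  0.9417]]))
```

```bash
cat >> h.py <<'E'
D=np.array([.502,-.0138,.0795])
RD=R.from_euler('z',D[2])
def dw(p): return RD.apply(np.array(p,float))+[D[0],D[1],0]
FLIP=0
def down(phi): # jaw x at angle phi(+pi)
    phi=phi+FLIP*np.pi; return R.from_quat([np.cos(phi/2),np.sin(phi/2),0,0])
E
python3 - <<'E'
import h
from h import *
np.set_printoptions(precision=3,suppress=True)
for h.FLIP in(0,1):
  for p in([.067,.135,.25],[.067,.169,.085],[0,-.096,.08],[0,.096,.08],[.03,-.096,.25]):
    print(h.FLIP,p,manip.solve_ik(dw(p),down(D[2]).as_quat()))
  t=R.from_rotvec(RD.apply([0,-np.radians(16),0]))*down(D[2])
  print(manip.solve_ik(dw([0,-.096,.12]),t.as_quat()),manip.solve_ik(np.array([.53,-.40,.035]),down(.04).as_quat()),manip.solve_ik(np.array([.53,-.25,.2]),down(.04).as_quat()))
E
```

```text
0 [0.067, 0.135, 0.25] [-0.258  0.307 -0.014  1.738  0.005  1.097 -0.194]
0 [0.067, 0.169, 0.085] [-0.305  0.516 -0.028  1.854  0.02   0.771 -0.264]
0 [0, -0.096, 0.08] [-0.008  0.449  0.205  2.003 -0.137  0.702  0.362]
0 [0, 0.096, 0.08] [-0.242  0.415  0.029  2.046 -0.018  0.681 -0.122]
0 [0.03, -0.096, 0.25] [-0.059  0.27   0.248  1.798 -0.074  1.082  0.294]
[-0.091  0.268  0.346  2.212 -0.418  0.442  0.67 ] [ 0.207  0.791  0.581  1.659 -0.543  0.858  1.056] [ 0.008  0.414  0.498  1.769 -0.228  1.016  0.631]
1 [0.067, 0.135, 0.25] [ 0.631  0.651 -1.298  1.71   0.652  1.295  2.415]
1 [0.067, 0.169, 0.085] [ 0.148  0.601 -0.622  1.838  0.454  0.849  2.522]
1 [0, -0.096, 0.08] [-0.759  0.989  1.352  2.024 -1.101  1.155 -1.964]
1 [0, 0.096, 0.08] [-1.159  0.957  1.353  2.072 -1.086  1.124 -2.33 ]
1 [0.03, -0.096, 0.25] [-0.807  0.628  1.363  1.819 -0.651  1.249 -2.317]
[-0.717  0.493  1.137  2.228 -1.006  0.664 -1.941] [-0.083  1.071  1.125  1.668 -1.063  1.133 -1.747] [-0.481  0.811  1.356  1.783 -0.836  1.271 -2.002]
```

```bash
python3 - <<'E'
from h import *
np.set_printoptions(precision=4,suppress=True)
manip.move_pose(dw([.067,.137,.16]),down(D[2]).as_quat())
p=manip.current_tool_pos(); print(p,manip.current_clock(), manip.current_force())
print(w2p("top",p),w2p("scene",p))
crop("top","a1",240,190,400,290,5); crop("scene","a2",280,120,400,220,5)
print((w2p("top",p)-[240,190])*5,(w2p("scene",p)-[280,120])*5)
k=dw([.067,.135,.102]);print((w2p("scene",k)-[280,120])*5)
E
```

```text
[0.5577 0.13   0.1601] 2.3917 [ 0.9175 -0.5006  0.2216]
[270.6605 242.0858] [353.6525 168.3569]
[153.3023 260.4292] [368.2623 241.7846]
[351.0058 345.648 ]
```

View pics/a1.png

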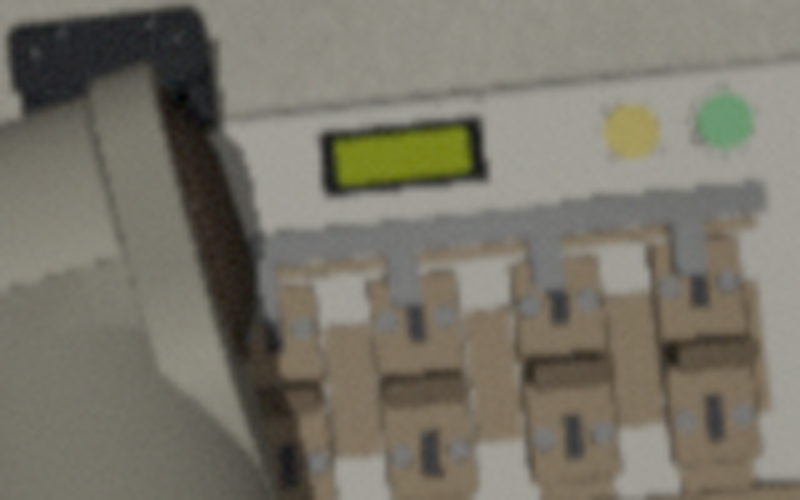

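View pics/a2.png

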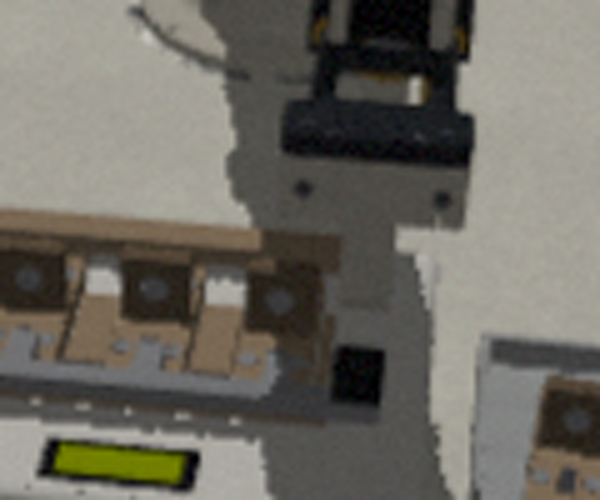

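```bash
python3 - <<'E'
from h import *
np.set_printoptions(precision=4,suppress=True)
manip.servo_line(dw([.067,.138,.078]),vel=.06); print(manip.current_force())
effector.close(20); print(manip.current_finger_gap(),manip.current_force(),manip.current_tool_pos())
p=manip.current_tool_pos()
for d in(.01,.02,.029,.035):
    manip.servo_line(p+RD.apply([0,d,0]),vel=.04); print(d,manip.current_force(),RD.inv().apply(manip.current_tool_pos()-p))
effector.open_jaws();print(manip.current_force())
manip.servo_line(manip.current_tool_pos()+[0,0,.12],vel=.12)
manip.move_pose(dw([-.03,.25,.25]),down(D[2]).as_quat())
im=viewer.get_image("top");crop("top","b1",250,195,425,325,4.5,im); crop("top","b0",400,190,540,300,5.5,im)
crop("scene","b2",215,150,375,240,5);print(manip.current_clock())
E
```

```text
[-0.3794 -0.1842 -0.4237]
0.013920334266861229 [ 5.8153  0.4802 -4.4137] [0.5595 0.1292 0.0782]
0.01 [ 1.8353  0.9388 -0.5536] [0.     0.0111 0.    ]
0.02 [ 2.4044  1.562  -2.4371] [0.     0.0213 0.    ]
0.029 [ 1.4726  0.1549 -1.2115] [-0.    0.03 -0.  ]
0.035 [ 2.0894 -9.9241  1.1434] [-0.      0.0304 -0.    ]
[-0.2913 -0.3643 -0.6599]
9.8083
```

View pics/b1.png

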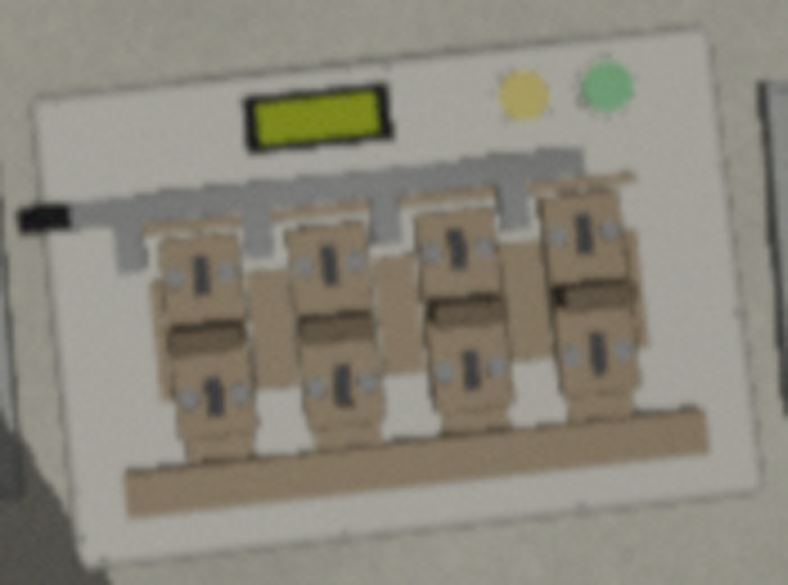

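View pics/b2.png

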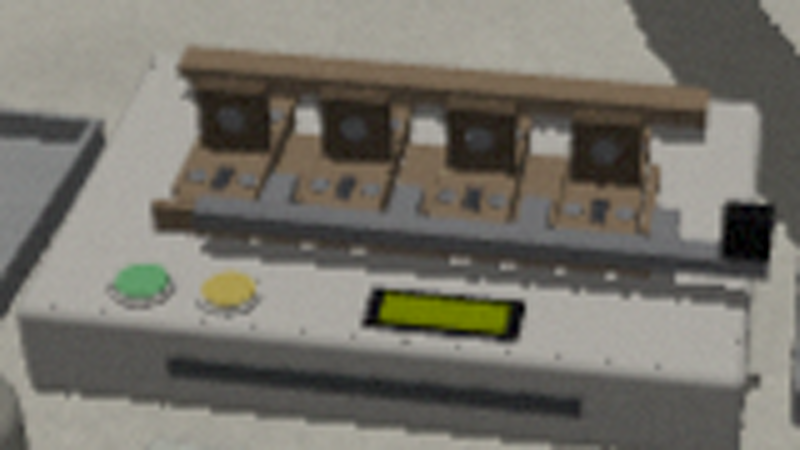

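```bash
sed -i 's/^D=np.array.*/D=np.array([.504,-.0138,.0795])/' h.py; cat >> h.py <<'E'
def st(tag):
    print(tag,np.round(manip.current_tool_pos(),4),'F',np.round(manip.current_force(),1),'gap',round(manip.current_finger_gap(),4),'t',round(manip.current_clock(),1))
def pick(y,f=40,a=16,x=0):
    Q=down(D[2])
    manip.move_pose(dw([x,y,.17]),Q.as_quat())
    manip.servo_line(dw([x,y,.078]),vel=.08); st('down')
    effector.close(f); st('closed')
    p=RD.inv().apply(manip.current_tool_pos()-[D[0],D[1],0]); print('tcp dock',np.round(p,4))
    def pose(deg,ex,ez):
        T=R.from_rotvec([0,-np.radians(deg),0])
        q=p-[.072,0,.028]+T.apply([.072,0,.028])+[ex,0,ez]
        return dw(q),(R.from_rotvec(RD.apply([0,-np.radians(deg),0]))*Q).as_quat()
    for (d,ex,ez,v) in((0,0,.002,.03),(a*.33,0,.002,.03),(a*.67,0,.002,.03),(a,0,.002,.03),(a,.014,.002,.05),(a,.027,.002,.05),(a,.029,.03,.06),(a,.029,.11,.12),(0,.029,.11,.08)):
        manip.servo_line(*pose(d,ex,ez),vel=v); st((d,ex,ez))
E
python3 - <<'E'
from h import *
manip.move_pose(dw([0,.1,.22]),down(D[2]).as_quat())
pick(-.096)
crop("scene","c1",100,80,400,240,2.6)
E
```

```text
down [ 0.5121 -0.1096  0.0785] F [ 0.5 -0.5 -0.6] gap 0.0918 t 12.6
closed [ 0.5118 -0.1095  0.078 ] F [0.5 0.7 0.1] gap 0.0117 t 13.8
tcp dock [ 0.0002 -0.096   0.078 ]
(0, 0, 0.002) [ 0.5114 -0.1094  0.0798] F [-0.1  0.2 -3.1] gap 0.0121 t 14.1
(5.28, 0, 0.002) [ 0.5084 -0.1098  0.0866] F [ 0.1  0.3 -3.2] gap 0.0122 t 14.4
(10.72, 0, 0.002) [ 0.5056 -0.11    0.093 ] F [ 0.5 -0.3 -2.1] gap 0.012 t 14.8
(16, 0, 0.002) [ 0.5017 -0.1103  0.0988] F [ 0.   0.3 -3. ] gap 0.0118 t 15.2
(16, 0.014, 0.002) [ 0.5159 -0.1089  0.0987] F [-0.5  0.3 -3.7] gap 0.0119 t 15.7
(16, 0.027, 0.002) [ 0.5286 -0.1081  0.0988] F [-0.3 -0.3 -2.9] gap 0.0116 t 16.1
(16, 0.029, 0.03) [ 0.5304 -0.1079  0.1272] F [-0.5  0.5 -3.4] gap 0.0116 t 16.7
(16, 0.029, 0.11) [ 0.5295 -0.1078  0.2059] F [-0.7  0.5 -3.5] gap 0.0119 t 17.5
(0, 0.029, 0.11) [ 0.5406 -0.1066  0.186 ] F [-0.5 -0.  -2. ] gap 0.0118 t 17.9
```

View pics/c1.png

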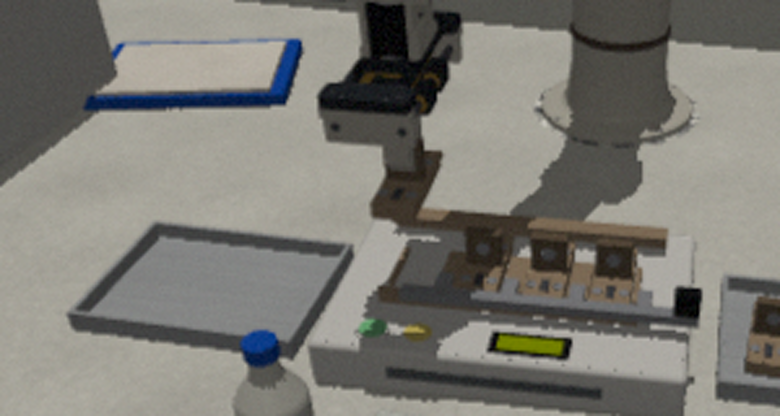

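```bash
python3 - <<'E'
from h import *
crop("top","d1",400,190,540,300,5.5)
E
```

```text
(no output)
```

View pics/d1.png

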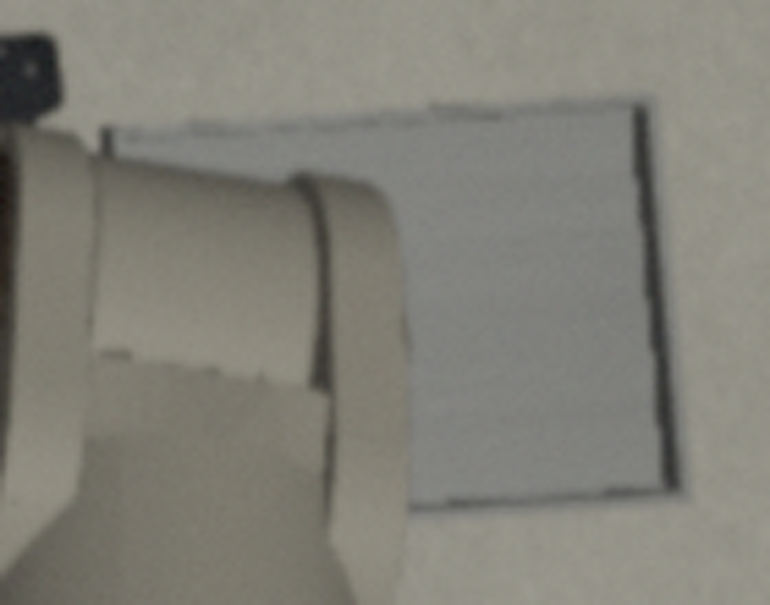

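```bash
cat >> h.py <<'E'
T=np.array([.5326,-.3282,.038])
def tw(p): return R.from_euler('z',T[2]).apply(np.array(p,float))+[T[0],T[1],0]
def place(y,x=.011,dz=0):
    Q=down(T[2]).as_quat()
    p=manip.current_tool_pos()
    manip.servo_line(tw([x,y,.16]),Q,vel=.2); st('above')
    manip.servo_line(tw([x,y,.05+dz]),vel=.12); st('near')
    for z in(.042,.038,.0355,.0338):
        manip.servo_line(tw([x,y,z+dz]),vel=.03); st(z)
        if manip.current_force()[2]>4: print('contact'); break
    effector.open_jaws(); st('open')
    manip.servo_line(manip.current_tool_pos()+[0,0,.13],vel=.15)
E
python3 - <<'E'
from h import *
place(-.075)
manip.move_pose(dw([0,-.032,.2]),down(D[2]).as_quat())
crop("scene","e1",100,80,400,240,2.6)
crop("top","e2",400,190,540,300,5.5)
E
```

```text
above [ 0.5472 -0.401   0.1601] F [ 0.4  0.3 -3. ] gap 0.0117 t 19.7
near [ 0.5472 -0.4033  0.051 ] F [ 0.7 -0.5 -2.6] gap 0.0115 t 20.7
0.042 [ 0.5463 -0.4026  0.0418] F [ 0.8  0.6 -2.9] gap 0.0121 t 21.1
0.038 [ 0.5462 -0.4025  0.0376] F [-0.3 -0.8 -3.8] gap 0.012 t 21.4
0.0355 [ 0.5463 -0.4026  0.0352] F [-0.1 -1.3 -2.3] gap 0.0115 t 21.7
0.0338 [ 0.5463 -0.4027  0.0336] F [-1.1  0.4 -2.8] gap 0.0119 t 21.9
open [ 0.5464 -0.4027  0.0338] F [ 0.1 -0.   0.3] gap 0.0918 t 23.2
```

View pics/e1.png

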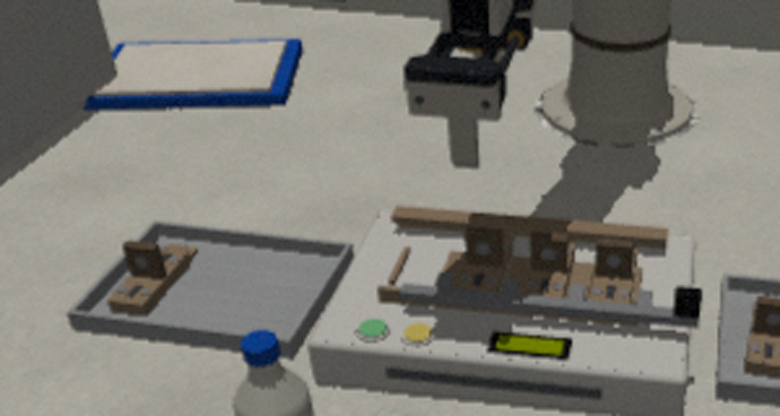

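View pics/e2.png

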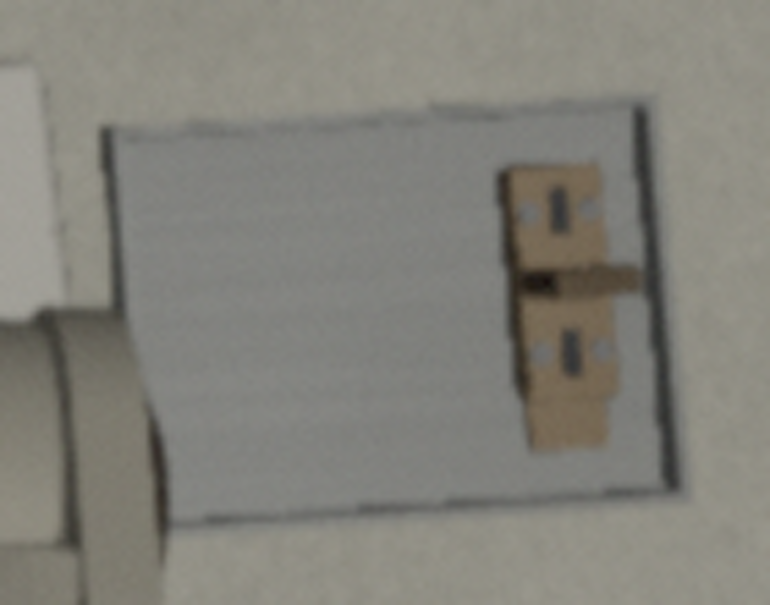

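```bash
python3 - <<'E'
from h import *
pick(-.032)
crop("top","f2",400,190,540,300,5.5);crop("scene","f1",100,80,400,240,2.6)
E
```

```text
down [ 0.507  -0.0457  0.0785] F [-0.7  0.1  0.3] gap 0.0918 t 27.3
closed [ 0.5064 -0.0457  0.078 ] F [ 0.3 -0.3  0.2] gap 0.012 t 28.5
tcp dock [-0.0001 -0.032   0.078 ]
(0, 0, 0.002) [ 0.5063 -0.0457  0.0799] F [-0.1 -0.4 -2.2] gap 0.0119 t 28.7
(5.28, 0, 0.002) [ 0.5032 -0.046   0.0866] F [ 0.4  0.5 -2.2] gap 0.0119 t 29.1
(10.72, 0, 0.002) [ 0.5003 -0.0462  0.0929] F [-0.2 -0.4 -2.6] gap 0.0119 t 29.5
(16, 0, 0.002) [ 0.4964 -0.0466  0.0988] F [-0.2  0.4 -2.2] gap 0.0117 t 29.9
(16, 0.014, 0.002) [ 0.5105 -0.0452  0.0986] F [ 0.2  0.2 -2.1] gap 0.0117 t 30.3
(16, 0.027, 0.002) [ 0.5232 -0.0443  0.0988] F [ 0.1  0.3 -2. ] gap 0.0118 t 30.7
(16, 0.029, 0.03) [ 0.525  -0.0442  0.1271] F [ 0.1 -0.9 -1.8] gap 0.0115 t 31.3
(16, 0.029, 0.11) [ 0.5241 -0.0442  0.2058] F [-1.6  0.2 -2.8] gap 0.0117 t 32.2
(0, 0.029, 0.11) [ 0.5351 -0.0432  0.1859] F [-0.1 -0.2 -2.8] gap 0.0117 t 32.6
```

View pics/f2.png

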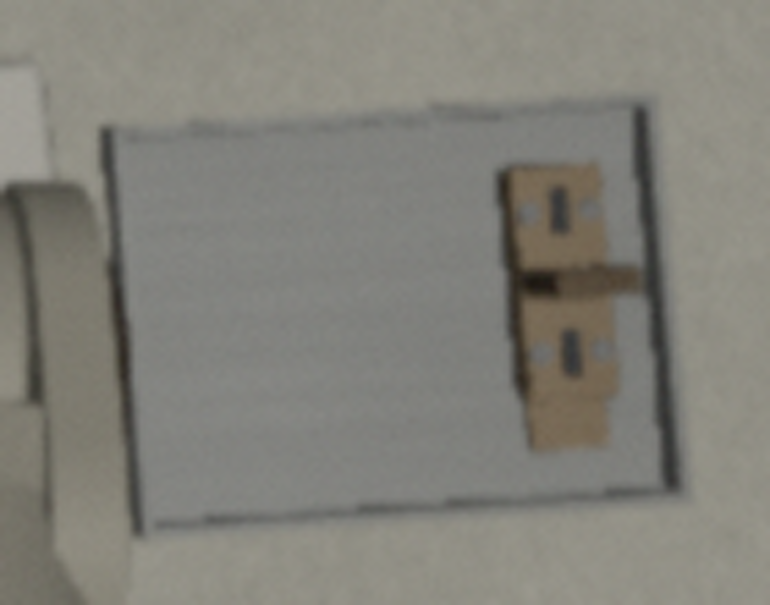

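View pics/f1.png

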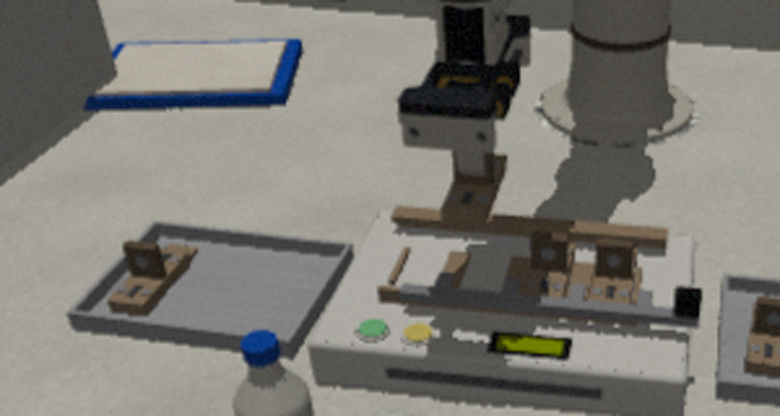

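Carrier held level, tray unmoved (right corners still at 652,98 and 685,492). Place it and pick the next.

```bash
python3 - <<'E'
from h import *
place(-.025)
manip.move_pose(dw([0,.032,.2]),down(D[2]).as_quat())
crop("scene","g1",100,80,400,240,2.6)
pick(.032)
crop("top","g2",400,190,540,300,5.5);crop("scene","g3",100,80,400,240,2.6)
E
```

```text
above [ 0.5451 -0.351   0.16  ] F [-1.2  0.3 -1.4] gap 0.0118 t 34.4
near [ 0.5453 -0.3533  0.0509] F [ 0.3 -0.8 -1.6] gap 0.012 t 35.5
0.042 [ 0.5444 -0.3526  0.0418] F [-0.6 -1.  -1.8] gap 0.0117 t 35.9
0.038 [ 0.5443 -0.3526  0.0377] F [ 0.2  0.1 -2.3] gap 0.0119 t 36.2
0.0355 [ 0.5444 -0.3527  0.0353] F [-0.3  0.4 -2.3] gap 0.0117 t 36.4
0.0338 [ 0.5444 -0.3527  0.0337] F [ 0.  -0.1 -1.9] gap 0.0117 t 36.7
open [ 0.5445 -0.3528  0.0338] F [ 0.  -0.4 -0.8] gap 0.0921 t 38.0
down [0.502  0.0181 0.0785] F [0.7 0.  0.7] gap 0.0917 t 42.0
closed [0.5012 0.0181 0.078 ] F [-1.   0.4  0.3] gap 0.0116 t 43.2
tcp dock [-0.0002  0.032   0.078 ]
(0, 0, 0.002) [0.5011 0.0181 0.0799] F [-0.3 -0.3 -2. ] gap 0.0116 t 43.5
(5.28, 0, 0.002) [0.498  0.0179 0.0865] F [-0.9  0.6 -2.7] gap 0.0116 t 43.8
(10.72, 0, 0.002) [0.4951 0.0176 0.0929] F [-0.6  0.2 -2.3] gap 0.012 t 44.2
(16, 0, 0.002) [0.4912 0.0173 0.0988] F [ 0.4  0.2 -3.8] gap 0.0116 t 44.6
(16, 0.014, 0.002) [0.5053 0.0184 0.0986] F [ 0.   0.1 -2.7] gap 0.0114 t 45.0
(16, 0.027, 0.002) [0.518  0.0194 0.0987] F [-0.5  0.4 -3. ] gap 0.0118 t 45.5
(16, 0.029, 0.03) [0.5197 0.0196 0.1271] F [-0.1  0.5 -3.2] gap 0.0118 t 46.1
(16, 0.029, 0.11) [0.5189 0.0195 0.2058] F [ 0.7  0.1 -3. ] gap 0.0118 t 46.9
(0, 0.029, 0.11) [0.5299 0.0203 0.1859] F [-1.  -0.1 -2.6] gap 0.0114 t 47.3
```

View pics/g2.png

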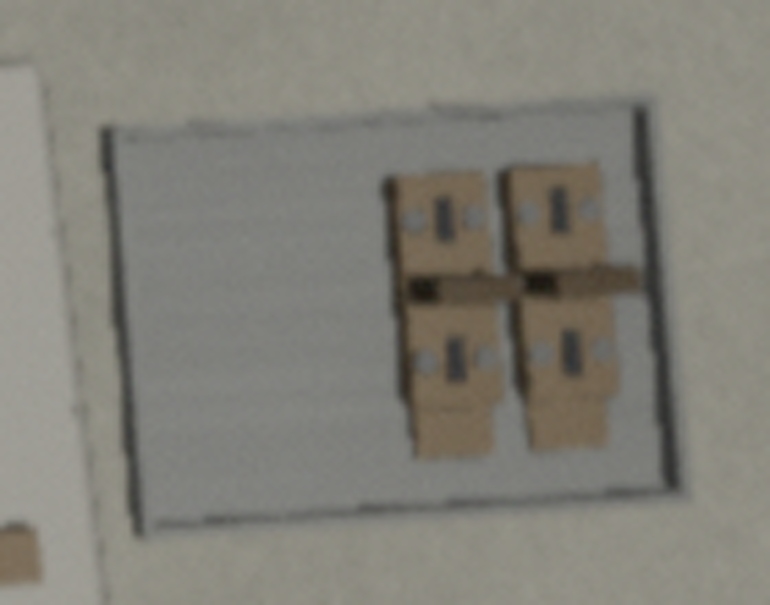

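View pics/g3.png

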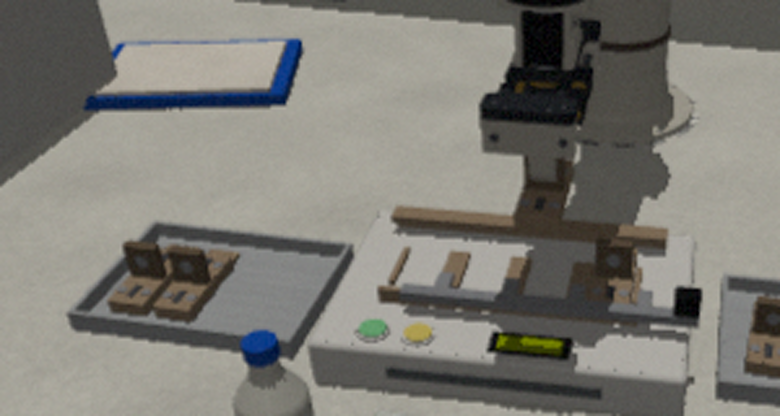

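```bash
python3 - <<'E'
from h import *
place(.025)
manip.move_pose(dw([0,.096,.2]),down(D[2]).as_quat())
pick(.096)
crop("top","i2",400,190,540,300,5.5);crop("scene","i3",100,80,400,240,2.6)
E
```

```text
above [ 0.5431 -0.3012  0.16  ] F [-0.5 -0.  -2.2] gap 0.0116 t 49.2
near [ 0.5434 -0.3032  0.0509] F [ 0.3 -0.3 -3.2] gap 0.0118 t 50.3
0.042 [ 0.5424 -0.3027  0.0418] F [ 0.7 -0.6 -2.9] gap 0.0119 t 50.7
0.038 [ 0.5424 -0.3027  0.0377] F [ 0.6 -0.  -3.2] gap 0.012 t 51.0
0.0355 [ 0.5425 -0.3027  0.0353] F [-0.1 -0.8 -3.3] gap 0.0118 t 51.2
0.0338 [ 0.5425 -0.3028  0.0337] F [ 0.7 -0.5 -3. ] gap 0.0113 t 51.5
open [ 0.5426 -0.3029  0.0338] F [-0.1 -0.3  0.3] gap 0.0918 t 52.8
down [0.4969 0.082  0.0785] F [ 0.4  0.8 -0.1] gap 0.0919 t 56.8
closed [0.4964 0.0819 0.078 ] F [-0.1 -0.2 -0.6] gap 0.0117 t 58.0
tcp dock [0.0001 0.096  0.078 ]
(0, 0, 0.002) [0.4963 0.0819 0.08  ] F [-0.2  0.2 -1.2] gap 0.0118 t 58.2
(5.28, 0, 0.002) [0.4932 0.0818 0.0866] F [ 0.7 -0.8 -1.7] gap 0.0116 t 58.6
(10.72, 0, 0.002) [0.4903 0.0815 0.093 ] F [ 0.2  0.8 -1.5] gap 0.0115 t 59.0
(16, 0, 0.002) [0.4864 0.0812 0.0988] F [ 0.6 -0.5 -1.3] gap 0.0117 t 59.4
(16, 0.014, 0.002) [0.5005 0.0821 0.0987] F [ 0.1  0.5 -1.5] gap 0.0117 t 59.8
(16, 0.027, 0.002) [0.5132 0.0832 0.0988] F [ 0.5 -0.1 -1.8] gap 0.0116 t 60.2
(16, 0.029, 0.03) [0.515  0.0835 0.1272] F [ 0.4  0.9 -1.8] gap 0.0118 t 60.9
(16, 0.029, 0.11) [0.5142 0.0832 0.2059] F [-0.1  0.8 -1.8] gap 0.0116 t 61.7
(0, 0.029, 0.11) [0.5251 0.0838 0.186 ] F [-0.2 -0.5 -2.4] gap 0.012 t 62.1
```

View pics/i2.png

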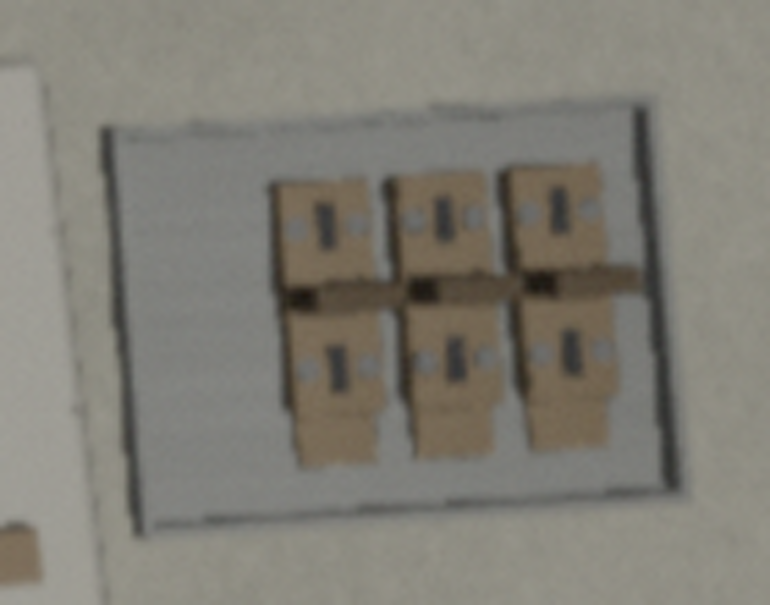

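View pics/i3.png

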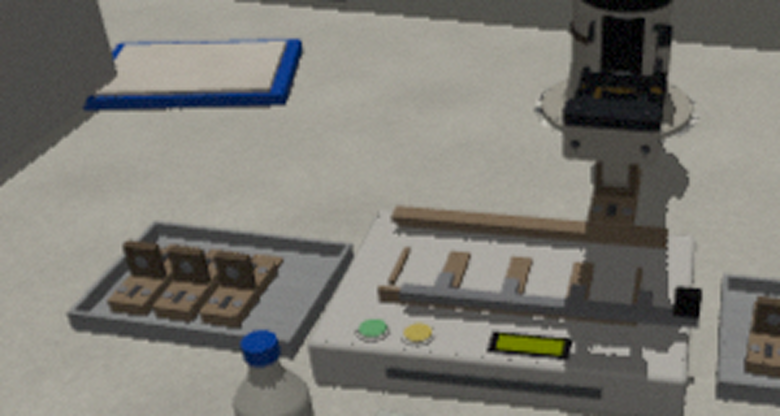

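```bash
python3 - <<'E'
from h import *
place(.075)
manip.move_pose(dw([.069,.2,.17]),down(D[2]).as_quat())
crop("top","j2",235,190,540,310,2.6);crop("scene","j3",100,80,400,240,2.6)
E
```

```text
above [ 0.5411 -0.2514  0.16  ] F [ 0.4  0.  -1.7] gap 0.0116 t 64.1
near [ 0.5414 -0.2532  0.0508] F [-0.2  0.6 -1.5] gap 0.0118 t 65.1
0.042 [ 0.5406 -0.2528  0.0419] F [ 0.7  0.  -2.3] gap 0.012 t 65.5
0.038 [ 0.5405 -0.2527  0.0377] F [ 0.  -0.3 -2.4] gap 0.0116 t 65.8
0.0355 [ 0.5406 -0.2528  0.0353] F [-0.2  0.9 -2.6] gap 0.0115 t 66.1
0.0338 [ 0.5406 -0.2528  0.0337] F [-0.5  1.  -1.7] gap 0.0119 t 66.3
open [ 0.5407 -0.2528  0.0338] F [ 0.5 -0.3 -0. ] gap 0.0918 t 67.6
```

View pics/j2.png

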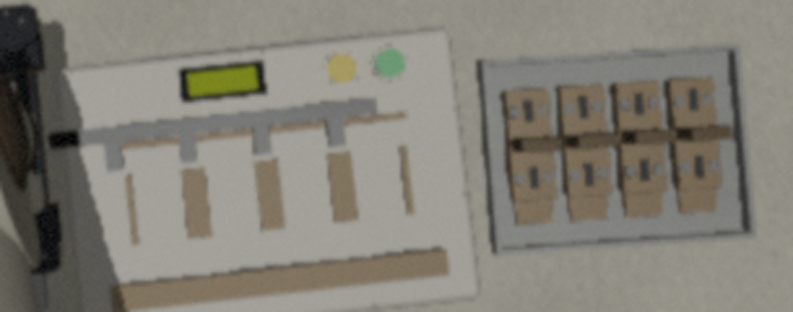

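View pics/j3.png

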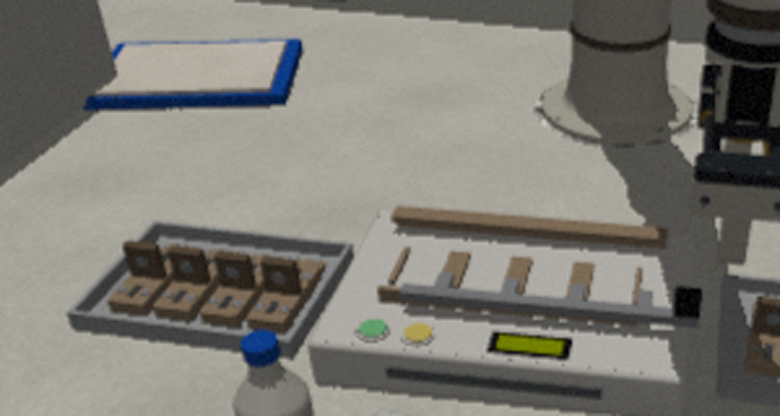

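```bash
python3 - <<'E'
from h import *
manip.move_pose(dw([.067,.168,.16]),down(D[2]).as_quat())
manip.servo_line(dw([.067,.168,.078]),vel=.06); st('d')
effector.close(20); st('c'); p=manip.current_tool_pos()
for d in(.01,.02,.03,.034,.037,.040):
    manip.servo_line(p+RD.apply([0,-d,0]),vel=.04); st(d); print(np.round(RD.inv().apply(manip.current_tool_pos()-p),4))
    if manip.current_force()[1]>8: break
effector.open_jaws(); st('o')
manip.servo_line(manip.current_tool_pos()+[0,0,.12],vel=.12)
manip.move_pose(dw([-.05,.3,.27]),down(D[2]).as_quat())
im=viewer.get_image("top");crop("top","k2",130,190,540,330,1.9,im);crop("top","k1",250,195,425,325,4.5,im);crop("scene","k3",100,120,500,320,2,);st('e')
E
```

```text
d [0.5578 0.1591 0.0785] F [ 0.1 -0.1  0.4] gap 0.0918 t 72.2
c [0.5571 0.159  0.078 ] F [-1.4  0.   2.2] gap 0.0138 t 73.3
0.01 [0.558  0.1479 0.078 ] F [-0.7 -0.3  1.2] gap 0.0141 t 73.8
[ 0.     -0.0111 -0.    ]
0.02 [0.5588 0.1378 0.078 ] F [-0.9 -0.9  1.2] gap 0.0138 t 74.2
[ 0.     -0.0213 -0.    ]
0.03 [0.5596 0.1279 0.078 ] F [ 0.4 -1.8  0.7] gap 0.0141 t 74.5
[ 0.     -0.0311 -0.    ]
0.034 [0.5599 0.1251 0.078 ] F [-0.7  1.6  0. ] gap 0.0138 t 74.8
[ 0.    -0.034  0.   ]
0.037 [0.5599 0.125  0.078 ] F [-0.9  7.6 -1.4] gap 0.0139 t 75.0
[ 0.     -0.0341  0.    ]
0.04 [0.5599 0.1248 0.078 ] F [-1.6 11.7 -2.9] gap 0.0139 t 75.3
[ 0.     -0.0342  0.    ]
o [0.5603 0.1191 0.078 ] F [ 0.2 -0.2  0.6] gap 0.0915 t 76.6
e [0.4315 0.2792 0.2692] F [ 0.2 -0.5  0.1] gap 0.0916 t 78.7
```

View pics/k1.png

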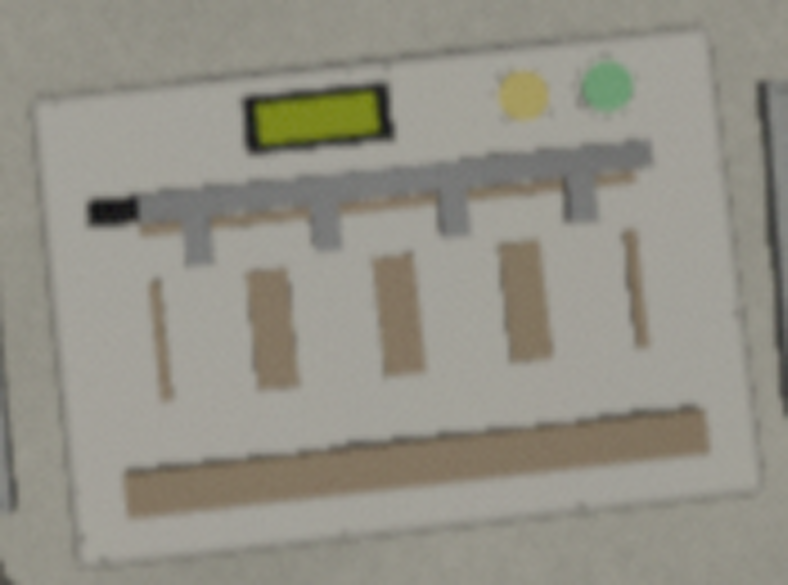

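View pics/k2.png

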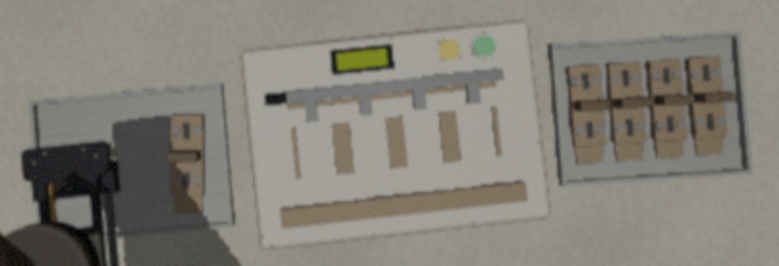

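View pics/k3.png

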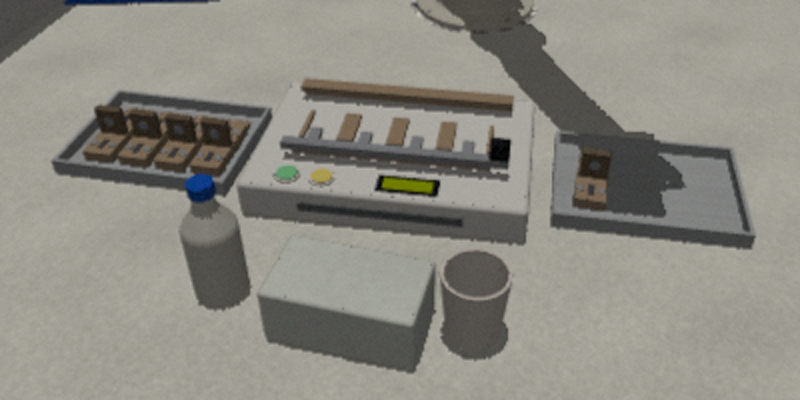

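```bash
python3 - <<'E'
from h import *
manip.hand_in(); st('done')
crop("top","z",130,190,540,330,1.9)
E
```

```text
the job is handed in; nothing more can be done
the job is handed in; nothing more can be done
```

I slid the comb open to its end stop and took all four carriers out of the dock. They now lie side by side in `tray_r`, the tray that was empty. I then slid the comb home and handed the job in at about 79 s of the 210 s limit. No verdict is reported, and the attempted picture after hand-in was refused.

**Last checks (pictures and readings just before hand-in):**
- **Carriers:** the four carriers lie side by side in `tray_r` and look flat. Each was released before the arm withdrew. I judged flatness by eye; there is no direct reading of it.
- **Comb:** it travelled 34 mm back and met a firm stop at 11.7 N, and its teeth are back over the bay centres. At the very start it seems to have stood about 3–4 mm short of fully home.
- **Earlier carrier and bystanders:** the earlier carrier still lies in `tray_l`. The bottle, cup and box were not touched and look to be where they stood.
- **Disturbances:** I saw no grip slackening, and `tray_r` had not moved. I only looked closely at `tray_r`, so I can't say whether `tray_l` was nudged.

**What disagreed:** the first fit of the dock's outline was off by about 2 pixels at the corners. When I gripped the knob it pointed to a shift of about 2 mm in x, and I corrected the dock position by that. All four carrier grasps then landed within about 0.2 mm in x.

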